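# Open the push-and-turn canister

## Task

Open the taller of the two white canisters: push its black safety cap down against the spring and, while holding it down, turn it anticlockwise until its grip lines up with the two ridges on the neck, then lift it out. Stand the cap upright on its foot in the middle of the white drip dish, setting it down rather than dropping it, and let go. Leave the shorter canister closed and everything else where it stands.

Things in the scene. Friction and masses are not known exactly. Their poses are not given: they have to be found in the camera images.
- tall_cap_grip (a point): Centre of the grip bar on top of the taller canister's black cap: 52 mm long (this point's x), 16 mm thick (y), 30 mm high (15 mm above and below this point). Below it a disc 64 mm across, 9 mm thick, then a stem and a foot bar parallel to the grip. As found it is locked: disc 10 mm above the canister's rim, grip 75 degrees clockwise (seen from above) from the slot.
- tall_cap_foot (a point): Centre of the underside of that cap's foot, a bar 50 x 20 mm and 7 mm thick at the end of a stem 16 mm across; 46 mm below the grip's centre. x along the bar and grip, z up through the cap. The cap is 61 mm high, about 120 g, and stands by itself on its foot.
- tall_mouth (a point): Centre of the taller canister's rim, 150 mm above the bench. x is the line of the slot in the mouth (58 x 28 mm) and of the two ridges outside the neck: with grip and foot along it (either way round) the cap lifts straight out, and is free once 30 mm above its locked height. A stop ends the anticlockwise turn 0.04 rad past this line. In a locked cap the foot's underside is 13 mm below this point.
- tall_canister: Taller white canister, fixed to the bench, 90 mm across, neck 70 mm across; origin at the centre of its underside, x along the slot.
- tall_plunger (a joint): Spring plunger inside the mouth that pushes the cap up, in m: 0 when the cap is locked (push 7 N), -0.010 when pressed fully home, disc on the rim (14 N), +0.0045 when the cap has been turned free and let up. In the locked cap a rib 5.5 mm high stops the foot from turning: keep the cap at least 7 mm down while turning.
- short_mouth (a point): Centre of the shorter canister's rim, 105 mm above the bench; otherwise the same as the taller one. To be left closed.
- short_cap_grip (a point): Centre of the grip of the shorter canister's cap, same shape. To be left locked.
- drip_dish: Loose white round ceramic dish, 144 mm across, rim 16 mm high, 0.6 kg; origin at the centre of its underside. Its flat floor, 124 mm across, lies 5 mm above the origin.
- jug: Copper jug, 86 mm across, 83 mm high, standing on the bench; a bystander. Origin at its underside.
- tumbler: Glass tumbler, 69 mm across, 92 mm high; a bystander. Origin at its underside.
- timer: White kitchen timer, 62 x 68 mm, 22 mm high; a bystander. Origin at its underside.
There are look-alikes about, which are no part of the job. Leave any green look-alike of the drip_dish alone.

How it is judged (in metres and radians):
On the way, in this order (a step that is already met when the one before it is completed fails the run):
1. the taller canister's cap is pushed down at least 4 mm while still locked (z of tall_cap_foot in the frame of tall_mouth below -0.017 m and angle between the x axis of tall_cap_foot and the x axis of tall_mouth, either way round above 0.9 rad), for 0.05 s.
2. it is turned in line with the slot, still in the mouth (angle between the x axis of tall_cap_foot and the x axis of tall_mouth, either way round below 0.2 rad and z of tall_cap_foot in the frame of tall_mouth below -0.003 m), for 0.05 s.
3. it is lifted out of the mouth (z of tall_cap_foot in the frame of tall_mouth above 0.01 m), for 0.05 s.
4. it is brought down in the dish while still held, its foot under 20 mm above the dish floor (horizontal distance between tall_cap_foot and drip_dish below 0.04 m and z of tall_cap_foot in the frame of drip_dish below 0.025 m and contact force between the fingers and tall_cap above 0.5 N), for 0.02 s.
At the end, for the whole second after the job is handed in: The taller canister's cap stands upright (within 0.25 rad) on its foot on the floor of the drip dish, within 40 mm of the dish's centre, at rest and released; the dish is level (horizontal distance between tall_cap_foot and drip_dish below 0.04 m and z of tall_cap_foot in the frame of drip_dish below 0.015 m and angle between tall_cap_foot's own z axis and vertical below 0.25 rad and angle between drip_dish's own z axis and vertical below 0.1 rad and linear speed of tall_cap below 0.02 m/s and contact force between the fingers and tall_cap below 0.1 N); the robot touches nothing.
It fails at once if the shorter canister's cap is shifted over 15 mm (distance of short_cap_grip from where it was at the start of the episode above 0.015 m).
It fails at once if the shorter canister's cap is unlocked (angle between the x axis of short_cap_grip and the x axis of short_mouth, either way round below 0.8 rad).
It fails at once if the drip dish is shifted over 40 mm (distance of drip_dish from where it was at the start of the episode above 0.04 m).
It fails at once if jug, tumbler or timer is shifted over 30 mm (distance of any of jug, tumbler, timer from where it was at the start of the episode above 0.03 m).
It also fails if it takes over 48 s, if anything falls off the work surface, if the arm or the gripper's body presses on something with over 40 N, if the wrist force passes 120 N, or if a joint passes its speed limit or range.

## Robot

A 6-joint arm with a two-finger parallel gripper is mounted at the origin on a cart in front of the work surface, level with it; the furniture and walls round the work are solid. World frame = base frame: x ahead of the robot, y to its left, z up, the work surface at z = 0. Lengths are in mm, angles in rad, forces in N, time in s.
With the tool pointing down it reaches from about 350 to 975 mm from the base axis. Payload 7.1 kg.
Tool frame: the origin (TCP) lies midway between the tips of the shut fingers; the grasp point (between the pads) lies ctrl.tcp_to_grasp behind it (ctrl.tcp_to_grasp is the distance from the TCP to the grasp point, in mm); z points along the fingers, y is the direction in which the jaws open and shut (so a half turn about z gives the same grasp; the last joint's range is limited). The gripper opens to 88 mm and grips with 3 to 60 N. Pads are 20 mm wide; open, the fingers measure 115 mm over their backs; the gripper's body (75 mm by 178 mm) begins 61 mm behind the grasp point.
Start: joints at [-1.168, 0.423, 1.63, -0, 1.089, -0.019], TCP at [255.892, -570.196, 222.675] pointing down, gripper open.
Joint ranges: [-3, 3], [-0.9, 2.11], [0.09, 2.58], [-1.31, 4.45], [0.11, 2.69], [-2.54, 2.54]. Speed limits (rad/s): [2.39, 2.39, 3.01, 3.14, 3.14, 3.14].

## Interface

Orientations are given as a rotation vector (axis times angle).
In Python, from workcell import ctrl gives the robot as it stands.
- The arm moves only by the tool play_rows, never from a script. Its argument "increments" is text: rows parted by semicolons, each of 5 numbers parted by spaces: the opening, from 0 (shut) to 1 (fully open), then the shift along the world's x, y, z in m, then the turn about the world's z in degrees. A call has 1 to 20 rows; each row shifts and turns the commanded pose from where the row before left it; what a row does not reach is not made up. A row lasts 1/10 s, in which the tool goes at most 50 mm and 8.59 degrees, less where a joint would pass 70% of its speed; a pose out of reach is approached as far as the arm can. A call is refused whole if a number of a shift passes 0.05 or a number of a turn 8.59, either way. A call with a gripper value outside its range is refused whole. The fingers move at their own pace and stop on an object; the grip force is fixed at half the most. Time passes only in rows, so rows that do not move let the fingers close. It gives the time, the measured TCP pose, the force and the opening at its end, in the units of the state.
- ctrl.get_obs(): the state, without advancing time (a new reading comes with each control period).
- ctrl.get_image(name): name is "scene" or "top" or "wrist"; returns a dict with "img" (400x640x3 uint8, red, green, blue), "range_z" (400x640 float32, mm along the optical axis (not along the pixel's ray), 0 where there is no reading), "vertical_fov" (degrees; the focal length in pixels is half the picture's height over the tangent of half this angle, whatever the lens; pixels are square), "cx", "cy" (the principal point, pixels), "origin" and "attitude" of the camera in the world. Camera axes: x right, y down, z forward; pixel columns grow to the right and rows downward; lengths in mm; the calibration is good to about 2 mm. A picture is of the moment at which its call begins.
- ctrl.close_job(): hands the job in, once; it reports no verdict.
The state is a dict: "t": time; "qpos": joint angles; "qvel": joint speeds; "joint_torque": joint torques, N m; "ee_pos": TCP position; "orientation": TCP orientation; "ft_force": force on the tool from outside, world axes, zero at the start; "moment": the same for the moment, N m; "width": finger opening in mm.
Only numpy, scipy, OpenCV 4.12 (cv2) and the standard library are available. Lean on these libraries where they do the work, as an engineer would, in place of code of your own. Each camera call takes 0.05 s, during which the arm holds its last target. There are 200 camera calls.

## Working session

There is one attempt and no reset: what is moved stays moved. The work goes in short steps, Python scripts to look and compute and a tool call to move; the robot and the scene stay as the last step left them, time stands still between calls to the robot, and variables do not carry over. Pictures are saved under pics/ and viewed, on a budget of 10 in all, crops included, one or two more only if the job needs it, and the job is handed in when it is done.

Besides the shell and the picture viewer there is one more tool, called after ">>>" as name(argument=value, ...), one argument or row to a line, values as JSON. play_rows: Moves the arm, as the interface text tells. Its arguments: {"type":"object","properties":{"increments":{"type":"string"}},"required":["increments"]}

```bash
mkdir -p pics
cat > h.py <<'E'
import numpy as np, cv2
from workcell import ctrl
from scipy.spatial.transform import Rotation as R
def cam(name):
    d=ctrl.get_image(name); h=d["img"].shape[0]
    d["f"]=h/2/np.tan(np.radians(d["vertical_fov"])/2)
    a=np.array(d["attitude"],float); d["R"]=a if a.shape==(3,3) else R.from_rotvec(a).as_matrix()
    d["o"]=np.array(d["origin"],float); return d
def pts(d):
    v,u=np.mgrid[:d["img"].shape[0],:d["img"].shape[1]]; z=d["range_z"]
    P=np.stack([(u-d["cx"])/d["f"]*z,(v-d["cy"])/d["f"]*z,z],-1)
    P=P@d["R"].T+d["o"]; P[z==0]=np.nan; return P
def ray(d,u,v,h):
    r=d["R"]@np.array([(u-d["cx"])/d["f"],(v-d["cy"])/d["f"],1]); return d["o"]+r*(h-d["o"][2])/r[2]
def save(d,n): cv2.imwrite("pics/"+n,d["img"][...,::-1])
E
python3 - <<'E'
from h import *
for n in("scene","top"):
    d=cam(n); save(d,n+"1.png"); np.savez(n+"1.npz",P=pts(d),img=d["img"])
    print(n,d["o"],d["attitude"],d["f"],d["cx"],d["cy"])
print(ctrl.get_obs(),ctrl.tcp_to_grasp)
E
```

```text
scene [-361.55788061  600.06576371  700.70500296] [-1.2249848   2.02946685 -1.17899808] 461.98383735430934 322.26078122235043 188.44239814769674
top [ 250.43319779  139.78443259 1187.48433711] [-2.1029676   2.114953   -0.22905575] 474.5956761275865 323.08481036170036 193.95873222289342
{'t': 0.1, 'qpos': array([-1.16799463e+00,  4.23767949e-01,  1.63059573e+00,  1.70212407e-05,
        1.08861766e+00, -1.90228857e-02]), 'qvel': array([ 1.88393777e-04, -1.32623215e-03, -5.41081867e-04,  1.05300681e-03,
       -3.76414306e-05,  6.41762054e-04]), 'joint_torque': array([-2.91846491e-04, -5.45615888e+01, -2.74325573e+01,  6.45791972e-02,
        1.87758211e-02, -1.56798188e-05]), 'ee_pos': array([ 255.7091737 , -569.7466207 ,  221.98424655]), 'orientation': array([-3.07064277e+00, -6.57400777e-01,  3.92597699e-04]), 'ft_force': array([ 0.32153347, -0.93028305, -0.3140043 ]), 'moment': array([-0.03681613,  0.0278486 ,  0.04739683]), 'width': 87.69686966127246} 18.700000000000003
```

View pics/top1.png

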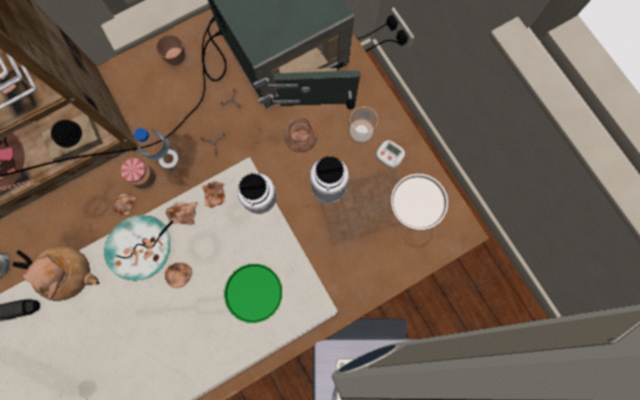

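View pics/scene1.png

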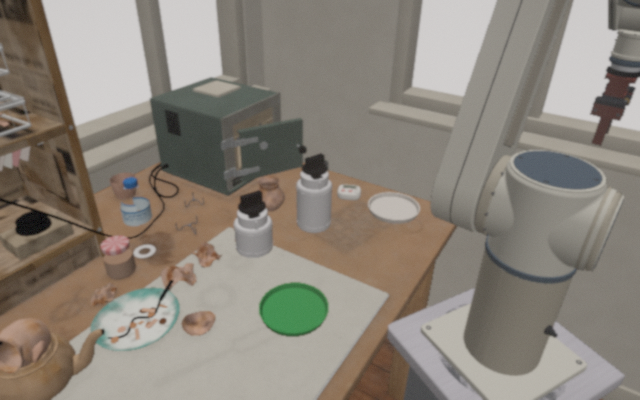

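The top view shows the tall canister at about (329,175), the short one at (255,190), the white dish at (419,202) and the green decoy at (253,293). The oven door is at (315,88), behind the tall canister. Next I'll measure with the depth points.

Run:
```python
from h import *
for n,box,cx in(("top",(290,130,370,215),0),("scene",(285,140,345,240),0)):
    z=np.load(n+"1.npz");P=z["P"];img=z["img"]
    m=np.zeros(img.shape[:2],bool);m[box[1]:box[3],box[0]:box[2]]=1
    blk=m&(img.max(2)<70)
    for lo,hi in((185,205),(160,183),):
        k=blk&(P[...,2]>lo)&(P[...,2]<hi);q=P[k]
        if len(q)<5: continue
        c=np.median(q,0); print(n,lo,hi,len(q),c, q.min(0),q.max(0), cv2.minAreaRect(q[:,:2].astype(np.float32)))
    k=blk;print(np.histogram(P[k][:,2],bins=np.arange(120,220,5)))
    # top plane grip
    k=blk&(P[...,2]>190); print(cv2.minAreaRect(P[k][:,:2].astype(np.float32)))
z=np.load("top1.npz");P=z["P"];img=z["img"]
def rep(name,u0,v0,u1,v1,lo,hi,cond=None):
    q=P[v0:v1,u0:u1].reshape(-1,3);q=q[(q[:,2]>lo)&(q[:,2]<hi)]
    (c,r)=cv2.minEnclosingCircle(q[:,:2].astype(np.float32));print(name,len(q),np.round(c),round(r),np.round(np.percentile(q,[2,98],0)))
rep("dishrim",385,165,455,240,11,25)
rep("jug",280,110,320,155,40,100)
rep("tumbler",342,100,382,146,30,110)
rep("timer",370,135,410,170,10,35)
rep("short",235,170,280,215,60,160)
rep("door",255,60,362,110,60,400)
rep("oven",210,0,362,110,60,400)
d=(img[...,0].astype(int)>150)
k=np.zeros_like(d);k[165:240,385:455]=d[165:240,385:455]
q=P[k];q=q[(q[:,2]>-10)&(q[:,2]<30)];print("dish white",cv2.minEnclosingCircle(q[:,:2].astype(np.float32)),q.mean(0),len(q))
big=cv2.resize(img[120:240,220:460],None,fx=3.3,fy=3.3,interpolation=cv2.INTER_CUBIC);cv2.imwrite("pics/c1.png",big[...,::-1])
```

```text
top 185 205 193 [528.11514389 122.06642067 197.28539047] [518.97169342  98.16043208 185.25680892] [539.32357821 148.08448137 202.83113508] ((529.6742553710938, 123.13190460205078), (16.52542495727539, 50.171268463134766), 8.934572219848633)
top 160 183 345 [519.53955159 123.63522062 168.53677039] [498.16984552  94.66460174 163.51879921] [557.6406327  152.69143097 181.88996181] ((528.4710693359375, 124.09242248535156), (59.69717025756836, 56.38948059082031), 27.180665969848633)
(array([  0,   0,   0,   0,   0,   0,   0,   0,  19, 233,  75,   9,  15,
        17,  19, 141,  16,   0,   0]), array([120, 125, 130, 135, 140, 145, 150, 155, 160, 165, 170, 175, 180,
       185, 190, 195, 200, 205, 210, 215]))
((529.7311401367188, 123.07038879394531), (16.39859390258789, 50.05193328857422), 8.445093154907227)
scene 185 205 110 [521.22241085 127.48991572 193.46789754] [515.15613974 102.29451411 185.05869206] [531.06839865 150.66578449 199.41678966] ((522.5570068359375, 126.54087829589844), (11.690812110900879, 48.34806442260742), 7.5967278480529785)
scene 160 183 244 [517.72564473 129.19739338 
[... 394 characters left out ...]
90, 195, 200, 205, 210, 215]))
((522.5101318359375, 126.89185333251953), (11.690812110900879, 47.63987731933594), 7.5967278480529785)
dishrim 377 [506. -90.] 95 [[ 418. -175.   11.]
 [ 579.  -36.   20.]]
jug 508 [655. 193.] 41 [[619. 157.  41.]
 [685. 230.  83.]]
tumbler 561 [693.  50.] 56 [[643.   4.  31.]
 [733.  82.  94.]]
timer 552 [622. -25.] 50 [[580. -69.  12.]
 [648.  -2.  25.]]
short 1118 [503. 299.] 46 [[461. 258.  68.]
 [535. 338. 155.]]
door 4310 [750. 170.] 135 [[707.  58.  65.]
 [840. 285. 244.]]
oven 12226 [840. 231.] 231 [[725.  67.  71.]
 [896. 369. 252.]]
dish white ((506.5897521972656, -93.73316955566406), 96.62532043457031) [ 487.44472647 -106.3569623     6.06750182] 2561
```

View pics/c1.png

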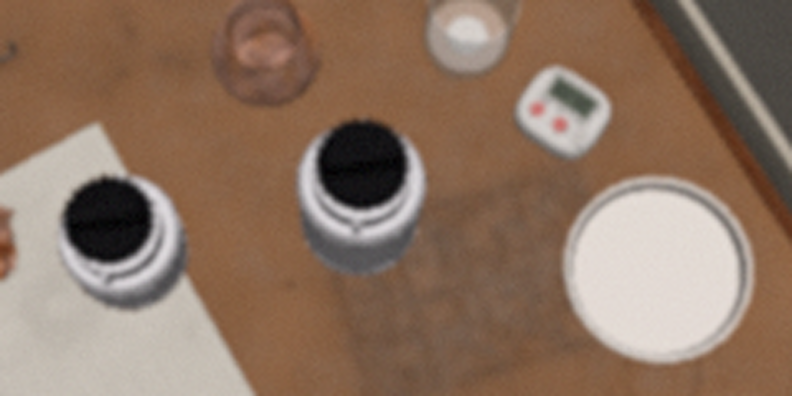

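>>> play_rows(
  increments="1 0.015 0.0385 0.0045 4.1;1 0.015 0.0385 0.0045 4.1;1 0.015 0.0385 0.0045 4.1;1 0.015 0.0385 0.0045 4.1;1 0.015 0.0385 0.0045 4.1;1 0.015 0.0385 0.0045 4.1;1 0.015 0.0385 0.0045 4.1;1 0.015 0.0385 0.0045 4.1;1 0.015 0.0385 0.0045 4.1;1 0.015 0.0385 0.0045 4.1;1 0.015 0.0385 0.0045 4.1;1 0.015 0.0385 0.0045 4.1;1 0.015 0.0385 0.0045 4.1;1 0.015 0.0385 0.0045 4.1;1 0.015 0.0385 0.0045 4.1;1 0.015 0.0385 0.0045 4.1;1 0.015 0.0385 0.0045 4.1;1 0.015 0.0385 0.0045 4.1;1 0 0 0 0;1 0 0 0 0",
)

```text
t: 2.1
ee_pos: [525.5, 123.3, 303.1]
orientation: [-2.06, -2.371, 0.002]
ft_force: [-1.2, 0.2, -0.4]
width: 88.0
```

Run:
```python
from h import *
o=ctrl.get_obs();M=R.from_rotvec(o["orientation"]).as_matrix()
print(o["ee_pos"],o["orientation"],o["qpos"],"yaw",np.degrees(np.arctan2(M[1,1],M[0,1])),M[:,2])
d=cam("wrist");save(d,"w1.png");P=pts(d);np.savez("w1.npz",P=P,img=d["img"]);print(d["o"],d["R"])
k=(d["img"].max(2)<75)&(P[...,2]>192)&(P[...,2]<206)&(np.hypot(P[...,0]-527,P[...,1]-124)<45)
q=P[k][:,:2].astype(np.float32)
if len(q)>4: print(len(q),cv2.minAreaRect(q),np.median(P[k],0))
k=(P[...,2]>155)&(P[...,2]<176)&(np.hypot(P[...,0]-527,P[...,1]-124)<45);q=P[k][:,:2].astype(np.float32);print(len(q),cv2.minEnclosingCircle(q) if len(q) else 0)
# dish from top: mask contour ellipse centre -> ray on plane 16
t=cam("top");m=np.zeros((400,640),np.uint8);im=t["img"].astype(int)
m[165:245,383:458]=255*((im.min(2)>120)[165:245,383:458])
c=max(cv2.findContours(m,0,1)[0],key=cv2.contourArea);e=cv2.fitEllipse(c);print(e,ray(t,*e[0],10),ray(t,e[0][0]+e[1][0]/2,e[0][1],14))
```

```text
[525.48736402 123.26717782 303.0667288 ] [-2.05992108e+00 -2.37123004e+00  1.91982432e-03] [ 2.08522892e-01  2.10393043e-01  1.73694766e+00 -3.01421761e-04
  1.19557215e+00  6.83547374e-02] yaw 8.037369758157682 [-1.23353487e-03 -5.47674582e-04 -9.99999089e-01]
[513.75780911 203.57010422 465.32394011] [[ 9.90257205e-01  1.33328170e-01  4.01779425e-02]
 [ 1.39247771e-01 -9.46359012e-01 -2.91572766e-01]
 [-8.52105254e-04  2.94326721e-01 -9.55704481e-01]]
1055 ((528.8839721679688, 123.75507354736328), (15.535932540893555, 50.507205963134766), 7.825016021728516) [528.47426474 125.52258453 198.07454974]
2484 ((528.6333618164062, 122.58173370361328), 32.690494537353516)
((414.49932861328125, 210.10922241210938), (72.42587280273438, 94.70247650146484), 146.31686401367188) [464.0644597  -93.35445621  10.        ] [ 462.82970524 -183.57957216   14.        ]
```

View pics/w1.png

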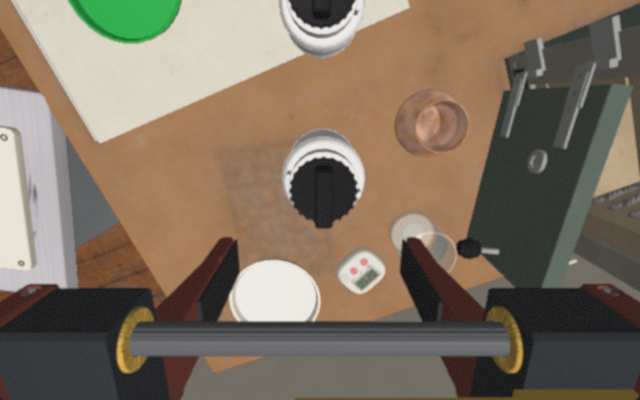

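The wrist view shows the tall cap's grip centred at (324,195), already parallel to the fingers. I'll descend and close.

>>> play_rows(
  increments="1 0.003 0 -0.02 0;1 0 0 -0.02 0;1 0 0 -0.02 0;1 0 0 -0.02 0;1 0 0 -0.02 0;1 0 0 -0.015 0;1 0 0 -0.010 0;1 0 0 -0.005 0;1 0 0 0 0;1 0 0 0 0;0 0 0 0 0;0 0 0 0 0;0 0 0 0 0;0 0 0 0 0;0 0 0 0 0;0 0 0 0 0;0 0 0 0 0;0 0 0 0 0",
)

```text
t: 4.0
ee_pos: [528.9, 122.8, 173.6]
orientation: [-2.062, -2.37, 0.0]
ft_force: [0.1, 0.3, 0.1]
width: 27.5
```

Run:
```python
from h import *
o=ctrl.get_obs();print({k:np.round(o[k],3) for k in("ee_pos","ft_force","moment","width","qpos")})
t=cam("top");im=t["img"];P=pts(t)
k=(P[...,2]>-8)&(P[...,2]<30)&(im.min(2)>150);k[:,:383]=0;k[:,460:]=0;k[:168]=0;k[245:]=0
m=k.astype(np.uint8)*255;m=cv2.morphologyEx(m,cv2.MORPH_OPEN,np.ones((5,5)))
c=max(cv2.findContours(m,0,1)[0],key=cv2.contourArea);h=cv2.convexHull(c);e=cv2.fitEllipse(h);print(e,ray(t,*e[0],8),P[int(e[0][1]),int(e[0][0])])
w=np.load("w1.npz");P=w["P"];im=w["img"].astype(int)
k=(im.min(2)>190);k[:255]=0;k[:,:225]=0;k[:,325:]=0;k[322:]=0;q=P[k];q=q[np.abs(q[:,2])<30];print("wrist",len(q),np.percentile(q,[0,50,100],0),cv2.minEnclosingCircle(q[:,:2].astype(np.float32)))
big=im[:,:,::-1].copy().astype(np.uint8)
```

```text
{'ee_pos': array([528.887, 122.8  , 173.65 ]), 'ft_force': array([0.122, 0.27 , 0.118]), 'moment': array([-0.026, -0.088, -0.021]), 'width': np.float64(27.526), 'qpos': array([ 0.206,  0.369,  1.85 , -0.   ,  0.923,  0.067])}
((436.55694580078125, 192.441650390625), (7.3560566902160645, 19.37042236328125), 149.73939514160156) [ 509.80200893 -152.06399229    8.        ] [ 512.47992049 -152.40376548    1.12541574]
wrist 4267 [[ 415.56786385 -155.65695975    2.52269003]
 [ 483.13377455  -98.26116061    5.65220246]
 [ 555.96077023  -34.9747543    18.35958574]] ((485.55364990234375, -105.04669952392578), 71.07586669921875)
```

>>> play_rows(
  increments="0 0 0 0 0;0 0 0 0 0;0 0 0 0 0;0 0 0 0 0;0 0 0 0 0",
)

```text
t: 4.55
ee_pos: [529.0, 122.8, 173.7]
orientation: [2.062, 2.37, 0.0]
ft_force: [0.7, -0.1, -0.4]
width: 15.8
```

>>> play_rows(
  increments="0 0 0 -0.002 0;0 0 0 -0.002 0;0 0 0 -0.002 0;0 0 0 -0.002 0;0 0 0 -0.0015 0;0 0 0 0 0;0 0 0 0 0",
)

```text
t: 5.25
ee_pos: [529.1, 122.8, 165.3]
orientation: [2.061, 2.37, 0.001]
ft_force: [-3.5, -0.5, 10.7]
width: 15.6
```

>>> play_rows(
  increments="0 0 0 -0.0015 0;0 0 0 0 0;0 0 0 0 0",
)

```text
t: 5.55
ee_pos: [529.1, 122.8, 163.9]
orientation: [2.061, 2.37, 0.001]
ft_force: [-3.4, -0.2, 13.0]
width: 15.8
```

Run:
```python
from h import *
for i in range(3):
    d=cam("wrist");P=pts(d);o=ctrl.get_obs();k=(d["img"].max(2)<75)&(np.hypot(P[...,0]-529,P[...,1]-123)<36)&(P[...,2]>130)&(P[...,2]<210)
    print(np.histogram(P[k][:,2],bins=np.arange(130,212,4))[0],o["ee_pos"],o["ft_force"])
save(d,"w2.png")
```

```text
[   0    0    0    0    0    4  753 3031  101  181  185  202  215  309
 3206  202  251  241  297  317] [529.11504771 122.84872445 163.93368441] [-2.63715822 -0.90599172 12.89669148]
[   0    0    0    0    0    0  771 3019  102  168  189  201  228  301
 3211  199  246  240  304  302] [529.14889003 122.85291174 163.96222793] [-2.98287166 -0.86480565 11.8035973 ]
[   0    0    0    0    0    3  732 3059  100  174  187  205  217  297
 3218  206  240  237  323  297] [529.11000316 122.8401447  163.93999015] [-3.71447635 -1.21032203 11.78479917]
```

View pics/w2.png

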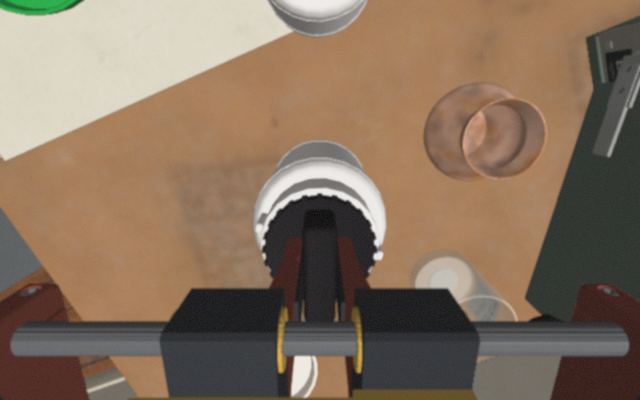

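The cap is pressed home (disc about 9–10 mm lower). The ridges show at (262,218) and (378,255), which agrees with a 75° turn from here.

>>> play_rows(
  increments="0 0 0 0 4;0 0 0 0 4;0 0 0 0 4;0 0 0 0 4;0 0 0 0 4;0 0 0 0 4;0 0 0 0 4;0 0 0 0 4;0 0 0 0 4;0 0 0 0 4;0 0 0 0 4;0 0 0 0 4;0 0 0 0 4;0 0 0 0 4;0 0 0 0 4;0 0 0 0 4;0 0 0 0 4;0 0 0 0 4;0 0 0 0 3;0 0 0 0 0",
)

```text
t: 7.7
ee_pos: [530.5, 123.3, 164.5]
orientation: [0.19, 3.132, 0.002]
ft_force: [-0.2, 1.0, 11.7]
width: 15.7
```

Run:
```python
from h import *
o=ctrl.get_obs();M=R.from_rotvec(o["orientation"]).as_matrix();print(o["ee_pos"],np.degrees(np.arctan2(M[1,1],M[0,1])),o["ft_force"],o["moment"],o["qpos"],o["width"])
d=cam("wrist");save(d,"w3.png");P=pts(d);k=(d["img"].max(2)<75)&(np.hypot(P[...,0]-529,P[...,1]-123)<36)&(P[...,2]>130)&(P[...,2]<175)
print(np.histogram(P[k][:,2],bins=np.arange(150,176,2))[0])
```

```text
[530.47448582 123.32731838 164.46455592] 83.04500028358324 [-0.18157345  0.95650284 11.72158389] [0.22091379 0.04998763 0.03004288] [ 2.06402360e-01  3.82384004e-01  1.85499380e+00  3.88353809e-04
  9.00357471e-01 -1.24324431e+00] 15.685063440353513
[   0    1   59  326 3095  347   29   62   81   90   80  106]
```

View pics/w3.png

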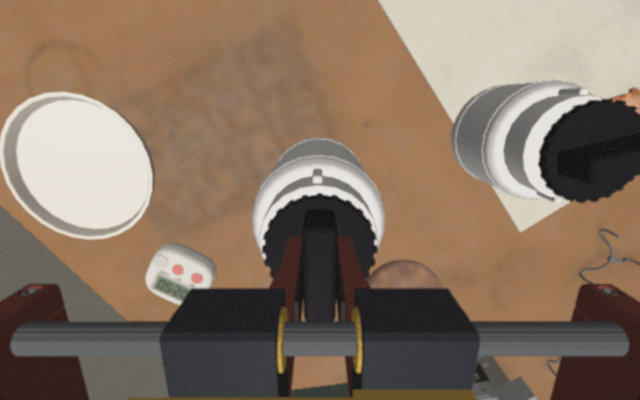

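The ridge at (318,176) is in line with the grip at (320,~250), so I'll lift.

>>> play_rows(
  increments="0 0 0 0.004 0;0 0 0 0.004 0;0 0 0 0.004 0;0 0 0 0.004 0;0 0 0 0.005 0;0 0 0 0.008 0;0 0 0 0.01 0;0 0 0 0.015 0;0 0 0 0.02 0;0 0 0 0.02 0;0 0 0 0.01 0;0 0 0 0 0",
)

```text
t: 8.95
ee_pos: [529.6, 122.9, 268.3]
orientation: [0.193, 3.133, 0.001]
ft_force: [-0.4, 0.7, -1.3]
width: 16.1
```

Run:
```python
from h import *
o=ctrl.get_obs();M=R.from_rotvec(o["orientation"]).as_matrix();print(o["ee_pos"],np.degrees(np.arctan2(M[1,1],M[0,1])),o["ft_force"],o["moment"],o["width"])
d=cam("wrist");P=pts(d);im=d["img"].astype(int);k=(im.min(2)>170)&(np.abs(P[...,2])<30)&(np.hypot(P[...,0]-486,P[...,1]+105)<90)
q=P[k];print("dish",len(q),cv2.minEnclosingCircle(q[:,:2].astype(np.float32)),q.mean(0))
d=cam("scene");cv2.imwrite("pics/s2.png",cv2.resize(d["img"][60:260,200:440],None,fx=3,fy=3)[...,::-1])
```

```text
[529.62348487 122.93722147 268.26902835] 82.96630423486309 [-0.38655368  0.70452947 -1.31729302] [ 0.05534235 -0.15169001  0.01047541] 16.1314536282191
dish 8975 ((486.7635498046875, -111.22185516357422), 77.6487045288086) [ 482.58517342 -105.6673104     6.8069527 ]
```

View pics/s2.png

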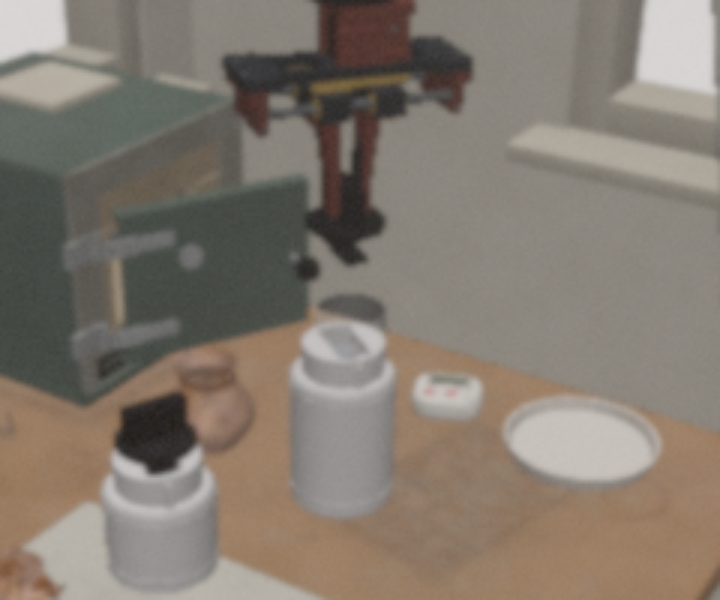

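The cap is out and hangs upright in the gripper. Next I'll carry it over the dish.

>>> play_rows(
  increments="0 -0.002 -0.012 0 0;0 -0.0045 -0.024 0 0;0 -0.0045 -0.024 0 0;0 -0.0045 -0.024 0 0;0 -0.0045 -0.024 0 0;0 -0.0045 -0.024 0 0;0 -0.0045 -0.024 -0.01 0;0 -0.0045 -0.024 -0.02 0;0 -0.0045 -0.024 -0.02 0;0 -0.0045 -0.014 -0.02 0;0 -0.0025 -0.01 -0.02 0;0 0 0 -0.02 0;0 0 0 -0.02 0;0 0 0 -0.02 0;0 0 0 -0.02 0;0 0 0 -0.01 0;0 0 0 0 0;0 0 0 0 0",
)

```text
t: 10.85
ee_pos: [483.8, -105.4, 86.8]
orientation: [-0.193, -3.135, 0.0]
ft_force: [-0.2, -0.4, -1.3]
width: 15.7
```

Run:
```python
from h import *
o=ctrl.get_obs();M=R.from_rotvec(o["orientation"]).as_matrix();print(o["ee_pos"],np.degrees(np.arctan2(M[1,1],M[0,1])),o["ft_force"],o["moment"],o["width"])
d=cam("scene");P=pts(d);cv2.imwrite("pics/s3.png",cv2.resize(d["img"][100:260,300:480],None,fx=3.7,fy=3.7)[...,::-1])
k=(d["img"].max(2)<70)&(np.hypot(P[...,0]-484,P[...,1]+105)<60)&(P[...,2]>15);print(np.histogram(P[k][:,2],bins=np.arange(15,160,5)),P[k].min(0))
```

```text
[ 483.84421407 -105.41355206   86.79927661] 82.96399638807252 [-0.24770622 -0.35271612 -1.27486833] [ 0.06110002 -0.18318037  0.0384546 ] 15.749593461107752
(array([ 0,  0,  0,  0,  0,  0,  0,  1, 23,  0,  0,  4, 33, 94, 22, 12, 19,
       12, 23, 25,  6,  7,  5,  7,  3,  8,  4,  2]), array([ 15,  20,  25,  30,  35,  40,  45,  50,  55,  60,  65,  70,  75,
        80,  85,  90,  95, 100, 105, 110, 115, 120, 125, 130, 135, 140,
       145, 150, 155])) [ 442.94141698 -164.10723483   54.48856586]
```

View pics/s3.png

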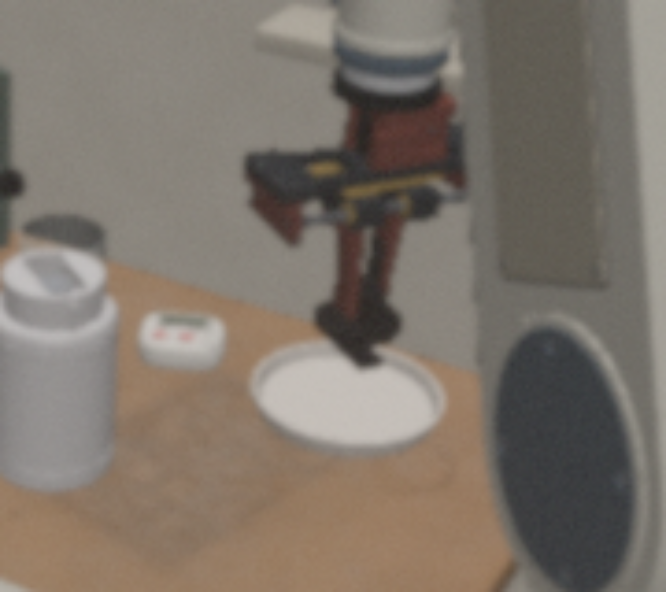

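The cap hangs level over the dish, with its foot at about z = 50. I'll go down most of the way, then feel for contact.

>>> play_rows(
  increments="0 0 0 -0.01 0;0 0 0 -0.01 0;0 0 0 -0.01 0;0 0 0 -0.007 0;0 0 0 -0.003 0;0 0 0 -0.001 0;0 0 0 0 0;0 0 0 0 0",
)

```text
t: 11.7
ee_pos: [484.1, -105.2, 45.9]
orientation: [0.192, 3.135, -0.0]
ft_force: [0.2, 0.7, -1.9]
width: 15.8
```

>>> play_rows(
  increments="0 0 0 -0.001 0;0 0 0 -0.001 0;0 0 0 0 0",
)

```text
t: 12.0
ee_pos: [483.9, -105.2, 43.7]
orientation: [0.193, 3.136, -0.0]
ft_force: [0.4, -0.1, -1.7]
width: 15.9
```

>>> play_rows(
  increments="0 0 0 -0.0007 0;0 0 0 -0.0007 0;0 0 0 0 0;0 0 0 0 0",
)

```text
t: 12.4
ee_pos: [483.9, -105.2, 42.2]
orientation: [-0.193, -3.136, -0.0]
ft_force: [-0.2, 0.5, -1.6]
width: 15.9
```

>>> play_rows(
  increments="0 0 0 -0.0007 0;0 0 0 -0.0007 0;0 0 0 0 0;0 0 0 0 0",
)

```text
t: 12.8
ee_pos: [484.0, -105.2, 41.6]
orientation: [0.193, 3.135, -0.0]
ft_force: [-2.3, 0.2, 9.8]
width: 15.7
```

Contact is made at about TCP 42, as predicted. I'll ease the pressure slightly and then release.

>>> play_rows(
  increments="0 0 0 0.0005 0;0 0 0 0 0;0.35 0 0 0 0;0.35 0 0 0 0;0.35 0 0 0 0;0.7 0 0 0 0;1 0 0 0 0;1 0 0 0 0;1 0 0 0 0;1 0 0 0 0;1 0 0 0 0;1 0 0 0 0;1 0 0 0 0;1 0 0 0 0;1 0 0 0 0",
)

```text
t: 14.3
ee_pos: [483.9, -105.2, 41.4]
orientation: [-0.193, -3.136, -0.0]
ft_force: [-0.2, 0.4, 0.6]
width: 87.9
```

>>> play_rows(
  increments="1 0 0 0.005 0;1 0 0 0.01 0;1 0 0 0.02 0;1 0 0 0.03 0;1 0 0 0.03 0;1 0 0 0.03 0;1 0 0 0.03 0;1 0 0 0.03 0;1 0 0 0.02 0;1 0 0 0 0;1 0 0 0 0;1 0 0 0 0;1 0 0 0 0;1 0 0 0 0",
)

```text
t: 15.7
ee_pos: [483.4, -105.1, 245.4]
orientation: [-0.193, -3.134, -0.0]
ft_force: [0.1, -0.4, -0.8]
width: 87.8
```

Run:
```python
from h import *
print(ctrl.get_obs()["ee_pos"],ctrl.get_obs()["ft_force"])
d=cam("wrist");P=pts(d);im=d["img"];save(d,"w4.png")
n=np.hypot(P[...,0]-484,P[...,1]+105)<85
k=n&(im.max(2)<75)&(P[...,2]>60)&(P[...,2]<72);print("grip",cv2.minAreaRect(P[k][:,:2].astype(np.float32)),np.median(P[k],0))
k=n&(im.max(2)<75)&(P[...,2]>28)&(P[...,2]<42);print("disc",cv2.minEnclosingCircle(P[k][:,:2].astype(np.float32)),np.median(P[k],0))
k=n&(im.min(2)>170)&(np.abs(P[...,2])<25);print("dish",cv2.minEnclosingCircle(P[k][:,:2].astype(np.float32)))
```

```text
[ 483.39100041 -105.07996989  245.39994703] [ 0.11936372 -0.37650715 -0.78467396]
grip ((482.2012939453125, -104.93254852294922), (15.916625022888184, 49.01187515258789), 82.36898040771484) [ 480.29302827 -104.87475495   66.10274012]
disc ((482.7250671386719, -105.65730285644531), 30.723012924194336) [ 480.85209566 -103.7364105    36.59133332]
dish ((489.0502014160156, -106.36028289794922), 74.59510803222656)
```

View pics/w4.png

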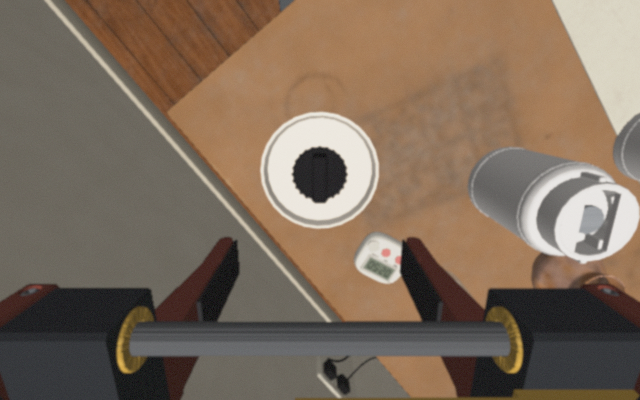

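The cap stands upright in the middle of the dish, at (320,175) in a dish centred at (320,170). The gripper is clear, so I'm handing the job in.

```bash
python3 -c "
from workcell import ctrl
print(ctrl.close_job())"
```

```text
the job is handed in; nothing more can be done
None
```

The job is handed in, and my last checks show the taller canister's cap standing upright and released in the middle of the white drip dish. `ctrl.close_job()` gives no verdict, so I can't confirm how it was judged.

- **What I did:** I gripped the cap and pressed it about 9.5 mm down. I turned it 75° anticlockwise until it lined up with the ridges, lifted it out, and lowered it onto the dish floor until I felt contact. I then opened the fingers and rose clear, finishing about 16 s into the 48 s allowed.
- **Last checks:** The cap is about 2–7 mm from the dish's centre, depending on which dish measurement is used. The top of its grip is at z ≈ 66 mm, which matches the 61 mm cap standing on the 5 mm floor. The fingers are fully open, with no force beyond sensor noise.
- **What disagreed:**
  - **Spring force:** it read about 1–2 N below the expected value while pressing, but the depth images showed the cap nearly fully down.
  - **Dish centre:** two top-view ellipse fits failed, so I used the wrist-camera estimates, which agreed to within about 6 mm.
- **Not re-checked:** I didn't measure the shorter canister, jug, tumbler or timer again at the end. No unexpected contact forces showed in the readings.

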